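# Find the hidden release key in the accessory unit's rail and press it

### The job

The accessory unit's sample tray is locked, and its release key is hidden in the rail along the unit's front edge: one of the rail's six dark places is sunken, though they all look alike. Put a fingertip on the white block at the rail's left end, then feel along the top of the rail until you find the sunken place, and press the key inside it fully down so that the tray pops out; then take the hand away. Grasp nothing, do not touch the tray or force the rail, and leave the things standing on and beside the unit where they are.

Things in the scene. Friction and masses are not known exactly. Their poses are not given: they have to be found in the camera images.
- unit: fixed dark grey instrument accessory unit, 230 mm deep (x), 350 mm wide (y), 90 mm high; origin at the centre of its underside on the bench. Its x axis points away from its front (the orange-fronted tray side, which faces the robot), y to its left, z up. A rail runs along the front edge of its top
- rail_mid (a point): middle of the rail's flat top, 115 mm above the bench; axes as the unit's. The rail is 48 mm wide (x), 25 mm high, 344 mm long, parallel to y. From its left (+y) end: white block, six places (grey tiles with dark tops) with centres 103, 57, 11, -35, -81, -127 mm along y from this point, then a plain grey block
- rail_last (a point): top of the rail at the centre of the sixth, rightmost place. Five of the places, in random order, are rigid blanks flush with the rail's top. In the remaining one the dark top lies 8 mm lower, in a pocket 43 mm across the rail (x) and 40.8 mm along it (y) with 2.5 mm rims: this is the release key
- startblock: the white rigid block at the left (+y) end of the rail, 48 x 44 x 25 mm, fixed to the unit; origin at the centre of its underside, axes as the unit's
- rail_start (a point): centre of the white block's top face, at the height of the rail's top
- release (a joint): travel of the release key in m: 0 = up (its top 8 mm below the rail's top), 0.007 = fully down, against its stop. It needs about 5 to 10 N and stays where it is left. It drives the tray
- tray (a joint): travel of the orange-fronted sample tray out of the unit's front (towards -x of the unit) in m: 0 = locked shut, 0.028 = popped out; it moves 4 mm for each mm of the release key. The tray lies below the rail (its front plate reaches from 9 to 71 mm above the bench)
- plate_mid (a point): steel measuring plate on the unit's top, a 40 mm disc with an upright 14 mm stem, 40 mm high, loose; point half-way up its axis
- vial_mid (a point): clear sample vial with a red cap on the unit's top, 26 mm diameter, 45 mm high, loose; point half-way up
- cup_mid (a point): white cup on the bench to the left of the unit, 72 mm diameter, 85 mm high, loose; point half-way up
- washbottle_mid (a point): clear bottle with a white cap on the bench to the right of the unit, 60 mm diameter, 140 mm high, loose; point half-way up

How it is judged:
By the outcome, as a careful person would: the job done as asked, in the order asked, and still so for the second after the job is handed in, with the robot touching nothing.
It also fails if it takes over 58 s, if anything falls off the work surface, if the arm or the gripper's body presses on something with over 40 N, if the wrist force passes 120 N, or if a joint passes its speed limit or range.

### The arm

A 7-joint arm with a two-finger parallel gripper is mounted at the origin on the work surface. World frame = base frame: x ahead of the robot, y to its left, z up, the work surface at z = 0. Lengths are in m, angles in rad, forces in N, time in s.
With the tool pointing down it reaches from about 0.425 to 0.925 m from the base axis. Payload 6.8 kg.
Tool frame: the origin (TCP) lies on the front face of the gripper's body, between the roots of the fingers; the fingertips stand 73 mm ahead of it and the grasp point (between the pads) lies 54 mm ahead of it; z points along the fingers, y is the line along which they close (so a half turn about z gives the same grasp; the last joint's range is limited). The gripper opens to 85 mm and grips with 20 to 120 N. Pads are 22 mm wide; open, the fingers measure 114 mm over their backs; the gripper's body (76 mm by 85 mm) begins 54 mm behind the grasp point. The pads swing forward as they close: fully open they stand 13 mm farther back than shut.
Start: joints at [1.078, 0.477, 0.022, 1.555, -0.011, 1.109, -0.083], TCP at [0.253, -0.626, 0.304] pointing down, gripper open.
Joint ranges: [-2.96, 2.96], [-0.34, 2.1], [-1.41, 1.46], [0.24, 2.44], [-1.37, 4.51], [0.17, 1.92], [-2.96, 2.96]. Speed limits (rad/s): [2.39, 2.39, 3.14, 3.14, 3.14, 3.14, 3.14].

### API

Orientations are given as a unit quaternion [w, x, y, z].
In Python, from station import bot, optics gives the robot as it stands.
- The arm moves only by the tool drive_tool, never from a script. Its argument "deltas" is a list of rows, each an object with "gripper": the closure in counts, from 0 (fully open) to 255 (shut); "offset": the shift along the tool's x, y, z in units of 1000 mm (1.0 is 1000 mm), a list of three; "angular": the turn, a rotation vector about the tool's x, y, z in units of 45 degrees (1.0 is 45 degrees), a list of three. In form: [{"gripper": gripper, "offset": [dx, dy, dz], "angular": [rx, ry, rz]}, ...]. A call has 1 to 5 rows; each row is the pose to reach, as a shift and turn from the pose commanded when the call began, along the tool's axes at that moment; what a row does not reach only later rows make up. A row lasts 1/10 s, in which the tool goes at most 50 mm and 8.59 degrees, less where a joint would pass 70% of its speed; a pose out of reach is approached as far as the arm can. A call with a number of a shift or a turn outside -1 to 1 is refused whole. A call with a gripper value outside its range is refused whole. The fingers move at their own pace and stop on an object; "grip_force" is the grip in N (left out, the last holds). Time passes only in rows, so rows that repeat a pose let the fingers close. It gives the time, the measured TCP pose, the force, the opening and the grip force at its end, in the units of the state.
- bot.get_obs(): the state, without advancing time (a new reading comes with each control period).
- optics.read_camera(name): name is "scene" or "top" or "wrist"; returns the picture (400x640x3 uint8, blue, green, red); there is no depth.
- optics.camera_model(name): a dict with "fx", "fy", "cx", "cy" (pixels), "cam_to_world" (4x4, takes a point from camera to world coordinates). Camera axes: x right, y up, looking along -z (the intrinsics and any distortion apply to the point x, -y, -z); pixel columns grow to the right and rows downward; lengths in m; the calibration is good to about 2 mm. A picture is of the moment at which its call begins: read the wrist's pose just before it. camera_model takes no time and is no camera call; for the wrist camera it gives the pose at the moment of the call.
- bot.hand_in(): hands the job in; it is judged then, once.
The state is a dict: "t": time; "q": joint angles; "joint_vel": joint speeds; "joint_torque": joint torques, N m; "eef_pos": TCP position; "tool_rot": TCP orientation; "contact_force": force on the tool from outside, world axes, zero at the start; "torque": the same for the moment, N m; "gripper_width": opening from 0.0 (shut) to 1.0 (fully open); "grasp_force": force on a finger pad.
Only numpy, scipy, OpenCV 4.12 (cv2) and the standard library are available. Lean on these libraries where they do the work, as an engineer would, in place of code of your own. Each camera call takes 0.05 s, during which the arm holds its last target. There are 200 camera calls.

## Working session

There is one attempt and no reset: what is moved stays moved. The work goes in short steps, Python scripts to look and compute and a tool call to move; the robot and the scene stay as the last step left them, time stands still between calls to the robot, and variables do not carry over. Pictures are saved under pics/ and viewed, at most 10 in all, crops included, and the job is handed in when it is done.

Besides the shell and the picture viewer there is one more tool, called in YAML: its name, and indented under it one key for each argument. drive_tool: Moves the arm, as the interface text tells. Its arguments: {"type":"object","properties":{"deltas":{"type":"array"},"grip_force":{"type":"number"}},"required":["deltas"]}

```bash
mkdir -p pics
python3 - <<'E'
from station import bot, optics
import cv2,numpy as np
o=bot.get_obs()
for k in ("t","eef_pos","tool_rot","contact_force","gripper_width"): print(k,o[k])
a=optics.read_camera("scene");b=optics.read_camera("top")
cv2.imwrite("pics/s0.png",a);cv2.imwrite("pics/t0.png",b)
for n in("scene","top","wrist"):
    m=optics.camera_model(n);print(n,m)
E
```

```text
t 0.0
eef_pos [ 0.25319201 -0.62522652  0.30291581]
tool_rot [-8.84033864e-04  9.81544400e-01  1.91232167e-01 -2.58435388e-04]
contact_force [1.41874038 0.58623183 0.49985534]
gripper_width 1.002490886414771
scene {'fx': 470.4041209749954, 'fy': 470.4041209749954, 'cx': 322.52505348376127, 'cy': 199.73536125853525, 'cam_to_world': array([[ 0.26923197, -0.53857403,  0.79840601,  1.53114957],
       [ 0.96302601,  0.15894497, -0.21752562, -0.23809145],
       [-0.00974897,  0.82745061,  0.56145386,  0.78723226],
       [ 0.        ,  0.        ,  0.        ,  1.        ]])}
top {'fx': 387.0908893650583, 'fy': 387.0908893650583, 'cx': 318.00354769566087, 'cy': 195.82242273595918, 'cam_to_world': array([[-1.41525970e-02,  9.98010927e-01, -6.14320166e-02,
         5.05829154e-01],
       [-9.99898577e-01, -1.42237456e-02, -7.20990369e-04,
        -9.50403746e-03],
       [-1.59334964e-03,  6.14155822e-02,  9.98111010e-01,
         1.36674993e+00],
       [ 0.00000000e+00,  0.00000000e+00,  0.00000000e+00,
         1.00000000e+00]])}
wrist {'fx': 341.6270150039908, 'fy': 341.6270150039908, 'cx': 318.3314898098024, 'cy': 203.90510330952344, 'cam_to_world': array([[ 0.37568148,  0.88234351,  0.28343141,  0.32564785],
       [-0.92674767,  0.35816838,  0.11337625, -0.5958674 ],
       [-0.00147937, -0.30526275,  0.95226701,  0.37321378],
       [ 0.        ,  0.        ,  0.        ,  1.        ]])}
```

View pics/t0.png

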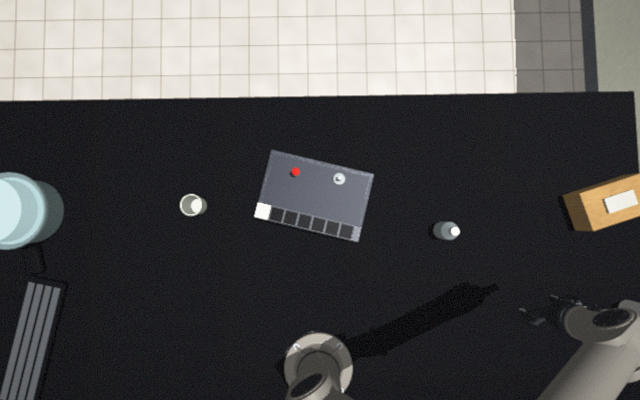

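View pics/s0.png

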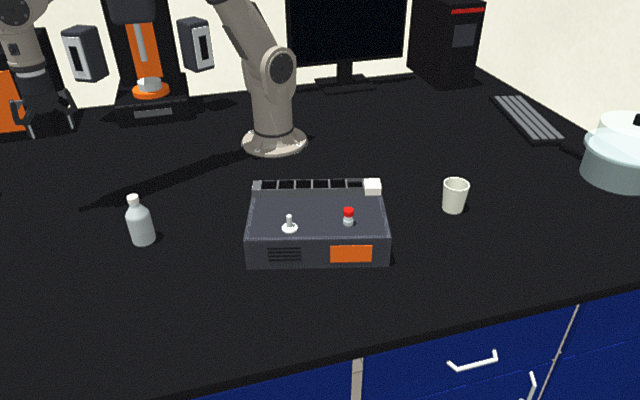

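The top view shows the white block at about (262,211), the six dark places running to about (347,231) and the grey end at (357,233). The red-capped vial is at (296,172) and the plate at (339,179), both well behind the rail. The scene view agrees.

```bash
cat > h.py <<'E'
from station import bot, optics
import cv2,numpy as np
from scipy.spatial.transform import Rotation as R
def ray(m,uv,z):
    T=m["cam_to_world"];d=T[:3,:3]@[(uv[0]-m["cx"])/m["fx"],-(uv[1]-m["cy"])/m["fy"],-1]
    return T[:3,3]+d*(z-T[2,3])/d[2]
def rot(o): return R.from_quat(np.roll(o["tool_rot"],-1))
E
python3 - <<'E'
from h import *
im=cv2.imread("pics/t0.png");m=optics.camera_model("top")
roi=np.zeros(im.shape[:2],np.uint8);roi[195:245,248:370]=255
def blobs(mask,lo):
    n,l,s,c=cv2.connectedComponentsWithStats(mask&roi)
    return [(s[i][4],c[i]) for i in range(1,n) if s[i][4]>lo]
g=cv2.cvtColor(im,cv2.COLOR_BGR2GRAY)
w=blobs(((g>150)*255).astype('uint8'),20);print("white",[(a,c.round(1),ray(m,c,.115).round(4)) for a,c in w])
for th in(28,35,42):
    d=[(a,c) for a,c in blobs(((g<th)*255).astype('uint8'),40) if a<250]
    print(th,[(int(a),c.round(1).tolist(),ray(m,c,.115).round(4)[:2].tolist()) for a,c in d])
big=cv2.resize(im[140:250,240:390],None,fx=5,fy=5,interpolation=cv2.INTER_CUBIC);cv2.imwrite("pics/c.png",big)
o=bot.get_obs();print(o["eef_pos"],rot(o).as_matrix().round(3))
E
```

```text
white [(np.int32(221), array([262.3, 210.7]), array([0.5373, 0.1722, 0.115 ])), (np.int32(89), array([355.7, 233. ]), array([ 0.4611, -0.1283,  0.115 ]))]
28 [(134, [287.3, 227.2], [0.4831, 0.0919]), (52, [334.7, 238.6], [0.4442, -0.0602])]
35 []
42 []
[ 0.25322796 -0.62525675  0.30301629] [[ 0.927  0.375 -0.001]
 [ 0.375 -0.927  0.001]
 [-0.    -0.002 -1.   ]]
```

drive_tool:
  deltas:
    - {"gripper": 255, "offset": [0.038, -0.03, 0], "angular": [0, 0, -0.18]}
    - {"gripper": 255, "offset": [0.076, -0.06, 0], "angular": [0, 0, -0.36]}
    - {"gripper": 255, "offset": [0.114, -0.09, 0], "angular": [0, 0, -0.54]}
    - {"gripper": 255, "offset": [0.152, -0.12, 0], "angular": [0, 0, -0.72]}
    - {"gripper": 255, "offset": [0.19, -0.15, 0], "angular": [0, 0, -0.9]}
  grip_force: 20

```text
t: 0.6
eef_pos: [0.3737, -0.4133, 0.3037]
tool_rot: [-0.0, 0.853, 0.522, -0.0]
contact_force: [1.0, -0.4, 0.6]
gripper_width: 0.144
grasp_force: 0.0
```

```bash
cat >> h.py <<'E'
W=np.array([.5373,.1722,.115]);U=np.array([.2458,.9693,0]);X=np.array([.9693,-.2458,0])
def go(P):
    o=bot.get_obs();r=rot(o);p=o["eef_pos"]
    G=R.from_matrix(np.c_[np.cross(X,[0,0,-1]),X,[0,0,-1]])
    print("t",round(o["t"],2),"p",p.round(4),"F",np.round(o["contact_force"],1),"w",round(o["gripper_width"],2))
    print("off",r.inv().apply(P-p).round(4),"ang",((r.inv()*G).as_rotvec()/(np.pi/4)).round(3),"axes",r.as_matrix().round(3).tolist())
E
python3 -c "
from h import *
go(W+[0,0,.155])"
```

```text
t 0.6 p [ 0.3737 -0.4133  0.3037] F [ 1.  -0.4  0.6] w 0.14
off [ 0.5958 -0.1213  0.0337] ang [-0.001 -0.    -0.286] axes [[0.456, 0.89, -0.0], [0.89, -0.456, 0.0], [-0.0, -0.0, -1.0]]
```

drive_tool:
  deltas:
    - {"gripper": 255, "offset": [0.048, -0.01, 0], "angular": [0, 0, -0.1]}
    - {"gripper": 255, "offset": [0.096, -0.02, 0], "angular": [0, 0, -0.2]}
    - {"gripper": 255, "offset": [0.144, -0.03, 0], "angular": [0, 0, -0.286]}
    - {"gripper": 255, "offset": [0.192, -0.04, 0], "angular": [0, 0, -0.286]}
    - {"gripper": 255, "offset": [0.24, -0.05, 0], "angular": [0, 0, -0.286]}

```text
t: 1.1
eef_pos: [0.4393, -0.1774, 0.3038]
tool_rot: [-0.0, 0.791, 0.612, -0.0]
contact_force: [0.3, 0.5, 0.3]
gripper_width: 0.0
grasp_force: 0.0
```

```bash
python3 -c "
from h import *
go(W+[0,0,.155])"
```

```text
t 1.1 p [ 0.4393 -0.1774  0.3038] F [0.3 0.5 0.3] w 0.0
off [0.363  0.0067 0.0337] ang [-0.     0.    -0.008] axes [[0.252, 0.968, -0.0], [0.968, -0.252, -0.0], [-0.0, -0.0, -1.0]]
```

drive_tool:
  deltas:
    - {"gripper": 255, "offset": [0.048, 0.001, 0], "angular": [0, 0, 0]}
    - {"gripper": 255, "offset": [0.096, 0.003, 0], "angular": [0, 0, 0]}
    - {"gripper": 255, "offset": [0.144, 0.005, 0], "angular": [0, 0, -0.008]}
    - {"gripper": 255, "offset": [0.19, 0.007, 0], "angular": [0, 0, -0.008]}
    - {"gripper": 255, "offset": [0.213, 0.007, 0], "angular": [0, 0, -0.008]}

```text
t: 1.6
eef_pos: [0.5003, 0.0296, 0.3041]
tool_rot: [-0.0, 0.788, 0.616, 0.001]
contact_force: [0.3, -0.7, 0.1]
gripper_width: 0.003
grasp_force: 0.0
```

```bash
python3 -c "
from h import *
m=optics.camera_model('wrist');im=optics.read_camera('wrist')
cv2.imwrite('pics/w1.png',im);np.save('w1.npy',m,allow_pickle=True)
T=m['cam_to_world']
def px(P):
    c=np.linalg.inv(T)@np.r_[P,1];return (m['cx']+m['fx']*c[0]/-c[2],m['cy']-m['fy']*c[1]/-c[2])
M=W-.15*U
for s in (.172,.15,.103,.057,.011,-.035,-.081,-.127,-.172): print(s,np.round(px(M+s*U),0))
go(W+[0,0,.155])"
```

```text
0.172 [321. -54.]
0.15 [321. -15.]
0.103 [320.  62.]
0.057 [320. 129.]
0.011 [319. 188.]
-0.035 [319. 242.]
-0.081 [319. 291.]
-0.127 [319. 335.]
-0.172 [318. 375.]
t 1.65 p [0.5007 0.0322 0.3042] F [0.9 2.9 1.4] w -0.0
off [0.1446 0.0022 0.0347] ang [ 0.    -0.005  0.01 ] axes [[0.238, 0.971, 0.001], [0.971, -0.238, 0.003], [0.004, 0.0, -1.0]]
```

View pics/w1.png

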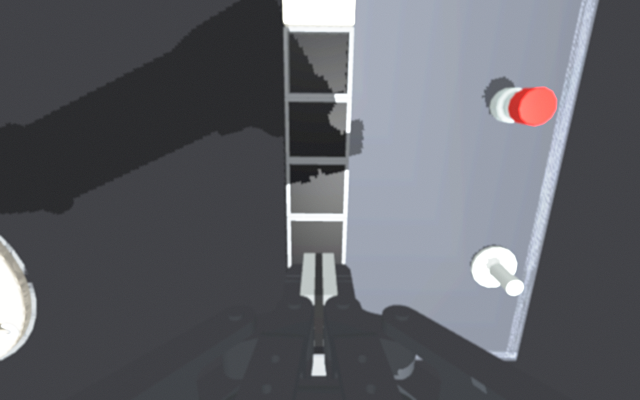

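The wrist view shows the rail centred on column ~319. The first place spans rows 30–95, as predicted, so the estimate is good to within 2 mm.

drive_tool:
  deltas:
    - {"gripper": 255, "offset": [0.049, 0.001, 0], "angular": [0, 0, 0]}
    - {"gripper": 255, "offset": [0.098, 0.001, 0], "angular": [0, 0, 0]}
    - {"gripper": 255, "offset": [0.147, 0.001, 0], "angular": [0, 0, 0]}
    - {"gripper": 255, "offset": [0.147, 0.001, 0.045], "angular": [0, 0, 0]}
    - {"gripper": 255, "offset": [0.147, 0.001, 0.085], "angular": [0, 0, 0]}

```text
t: 2.15
eef_pos: [0.5372, 0.1693, 0.2181]
tool_rot: [0.0, 0.788, 0.615, 0.001]
contact_force: [0.3, -0.5, -0.1]
gripper_width: 0.003
grasp_force: 0.0
```

drive_tool:
  deltas:
    - {"gripper": 255, "offset": [0, 0, 0.01], "angular": [0, 0, 0]}
    - {"gripper": 255, "offset": [0, 0, 0.018], "angular": [0, 0, 0]}
    - {"gripper": 255, "offset": [0, 0, 0.022], "angular": [0, 0, 0]}
    - {"gripper": 255, "offset": [0, 0, 0.022], "angular": [0, 0, 0]}
    - {"gripper": 255, "offset": [0, 0, 0.022], "angular": [0, 0, 0]}

```text
t: 2.65
eef_pos: [0.5378, 0.1674, 0.1983]
tool_rot: [0.0, 0.789, 0.614, 0.001]
contact_force: [0.2, 0.8, -0.3]
gripper_width: 0.002
grasp_force: 0.0
```

```bash
python3 -c "
from h import *
go(W+[0,0,.073])"
```

```text
t 2.65 p [0.5378 0.1674 0.1983] F [ 0.2  0.8 -0.3] w 0.0
off [ 0.0045 -0.0016  0.0103] ang [ 0.003 -0.001 -0.001] axes [[0.246, 0.969, 0.002], [0.969, -0.246, 0.001], [0.001, 0.002, -1.0]]
```

drive_tool:
  deltas:
    - {"gripper": 255, "offset": [0.002, -0.001, 0.003], "angular": [0, 0, 0]}
    - {"gripper": 255, "offset": [0.004, -0.001, 0.006], "angular": [0, 0, 0]}
    - {"gripper": 255, "offset": [0.004, -0.001, 0.008], "angular": [0, 0, 0]}
    - {"gripper": 255, "offset": [0.004, -0.001, 0.009], "angular": [0, 0, 0]}
    - {"gripper": 255, "offset": [0.004, -0.001, 0.009], "angular": [0, 0, 0]}

```text
t: 3.15
eef_pos: [0.5369, 0.1715, 0.1878]
tool_rot: [-0.0, 0.789, 0.614, -0.0]
contact_force: [0.3, 0.4, -0.5]
gripper_width: 0.002
grasp_force: 0.0
```

drive_tool:
  deltas:
    - {"gripper": 255, "offset": [0, 0, 0.0005], "angular": [0, 0, 0]}
    - {"gripper": 255, "offset": [0, 0, 0.001], "angular": [0, 0, 0]}
    - {"gripper": 255, "offset": [0, 0, 0.001], "angular": [0, 0, 0]}

```text
t: 3.45
eef_pos: [0.537, 0.1715, 0.1877]
tool_rot: [0.0, 0.789, 0.614, 0.0]
contact_force: [-3.9, -2.1, 8.5]
gripper_width: -0.002
grasp_force: 4.1
```

drive_tool:
  deltas:
    - {"gripper": 255, "offset": [-0.012, 0, 0], "angular": [0, 0, 0]}
    - {"gripper": 255, "offset": [-0.024, 0, 0], "angular": [0, 0, 0]}
    - {"gripper": 255, "offset": [-0.036, 0, 0], "angular": [0, 0, 0]}
    - {"gripper": 255, "offset": [-0.046, 0, 0], "angular": [0, 0, 0]}
    - {"gripper": 255, "offset": [-0.046, 0, 0], "angular": [0, 0, 0]}

```text
t: 3.95
eef_pos: [0.5247, 0.1234, 0.186]
tool_rot: [0.0, 0.79, 0.613, -0.002]
contact_force: [0.2, 0.0, -0.8]
gripper_width: 0.003
grasp_force: 0.0
```

```bash
python3 -c "
from h import *
go(W-.047*U+[0,0,.073])"
```

```text
t 3.95 p [0.5247 0.1234 0.186 ] F [ 0.2  0.  -0.8] w 0.0
off [ 0.0034  0.0002 -0.002 ] ang [-0.002  0.004 -0.004] axes [[0.249, 0.968, -0.003], [0.968, -0.249, -0.003], [-0.004, -0.002, -1.0]]
```

Zero force with the tip below the rail's top suggests the first place is the sunken one. I'll confirm by probing deeper there.

drive_tool:
  deltas:
    - {"gripper": 255, "offset": [0.001, 0, 0], "angular": [0, 0, 0]}
    - {"gripper": 255, "offset": [0.001, 0, 0], "angular": [0, 0, 0]}
    - {"gripper": 255, "offset": [0.001, 0, 0.001], "angular": [0, 0, 0]}
    - {"gripper": 255, "offset": [0.001, 0, 0.002], "angular": [0, 0, 0]}
    - {"gripper": 255, "offset": [0.001, 0, 0.003], "angular": [0, 0, 0]}

```text
t: 4.45
eef_pos: [0.5259, 0.1281, 0.1837]
tool_rot: [-0.0, 0.789, 0.614, -0.0]
contact_force: [0.1, 0.2, -0.4]
gripper_width: 0.0
grasp_force: 0.0
```

```bash
python3 -c "
from h import *
go(W-.047*U+[0,0,.065])"
```

```text
t 4.45 p [0.5259 0.1281 0.1837] F [ 0.1  0.2 -0.4] w 0.0
off [-0.0015  0.0002  0.0037] ang [-0.    -0.     0.001] axes [[0.245, 0.969, -0.0], [0.969, -0.245, 0.0], [0.0, -0.0, -1.0]]
```

drive_tool:
  deltas:
    - {"gripper": 255, "offset": [-0.001, 0, 0.002], "angular": [0, 0, 0]}
    - {"gripper": 255, "offset": [-0.001, 0, 0.004], "angular": [0, 0, 0]}
    - {"gripper": 255, "offset": [-0.001, 0, 0.006], "angular": [0, 0, 0]}
    - {"gripper": 255, "offset": [-0.001, 0, 0.008], "angular": [0, 0, 0]}
    - {"gripper": 255, "offset": [-0.001, 0, 0.009], "angular": [0, 0, 0]}

```text
t: 4.95
eef_pos: [0.5257, 0.1268, 0.175]
tool_rot: [0.0, 0.789, 0.614, -0.0]
contact_force: [-0.9, -1.2, 5.3]
gripper_width: -0.002
grasp_force: 2.4
```

drive_tool:
  deltas:
    - {"gripper": 255, "offset": [0, 0, 0.001], "angular": [0, 0, 0]}
    - {"gripper": 255, "offset": [0, 0, 0.002], "angular": [0, 0, 0]}
    - {"gripper": 255, "offset": [0, 0, 0.002], "angular": [0, 0, 0]}

```text
t: 5.25
eef_pos: [0.5257, 0.1268, 0.1728]
tool_rot: [0.0, 0.789, 0.614, 0.0]
contact_force: [-0.2, -0.9, 2.8]
gripper_width: 0.002
grasp_force: 1.3
```

drive_tool:
  deltas:
    - {"gripper": 255, "offset": [0, 0, 0.0005], "angular": [0, 0, 0]}
    - {"gripper": 255, "offset": [0, 0, 0.001], "angular": [0, 0, 0]}
    - {"gripper": 255, "offset": [0, 0, 0.001], "angular": [0, 0, 0]}

```text
t: 5.55
eef_pos: [0.5258, 0.1269, 0.1726]
tool_rot: [0.0, 0.789, 0.614, -0.0]
contact_force: [-3.8, -2.3, 11.5]
gripper_width: -0.0
grasp_force: 5.7
```

drive_tool:
  deltas:
    - {"gripper": 255, "offset": [0, 0, 0.0005], "angular": [0, 0, 0]}
    - {"gripper": 255, "offset": [0, 0, 0.001], "angular": [0, 0, 0]}
    - {"gripper": 255, "offset": [0, 0, 0.001], "angular": [0, 0, 0]}
    - {"gripper": 255, "offset": [0, 0, 0.001], "angular": [0, 0, 0]}

```text
t: 5.95
eef_pos: [0.5258, 0.1269, 0.1725]
tool_rot: [0.001, 0.789, 0.614, -0.0]
contact_force: [-6.3, -3.0, 19.7]
gripper_width: 0.002
grasp_force: 10.1
```

The key is against its stop: 20 N with no further travel. I'll withdraw straight up, then back.

drive_tool:
  deltas:
    - {"gripper": 255, "offset": [0, 0, -0.008], "angular": [0, 0, 0]}
    - {"gripper": 255, "offset": [0, 0, -0.02], "angular": [0, 0, 0]}
    - {"gripper": 255, "offset": [0, 0, -0.05], "angular": [0, 0, 0]}
    - {"gripper": 255, "offset": [0, 0, -0.09], "angular": [0, 0, 0]}
    - {"gripper": 255, "offset": [0, 0, -0.13], "angular": [0, 0, 0]}

```text
t: 6.45
eef_pos: [0.5253, 0.127, 0.3023]
tool_rot: [-0.0, 0.789, 0.614, -0.0]
contact_force: [0.2, -0.0, -0.6]
gripper_width: 0.001
grasp_force: 0.0
```

drive_tool:
  deltas:
    - {"gripper": 255, "offset": [-0.045, 0, 0], "angular": [0, 0, 0]}
    - {"gripper": 255, "offset": [-0.09, 0, 0], "angular": [0, 0, 0]}
    - {"gripper": 255, "offset": [-0.135, 0, 0], "angular": [0, 0, 0]}
    - {"gripper": 255, "offset": [-0.18, 0, 0], "angular": [0, 0, 0]}
    - {"gripper": 255, "offset": [-0.225, 0, 0], "angular": [0, 0, 0]}

```text
t: 6.95
eef_pos: [0.4698, -0.0927, 0.3015]
tool_rot: [0.0, 0.789, 0.614, 0.0]
contact_force: [1.4, -2.1, 0.4]
gripper_width: -0.001
grasp_force: 0.0
```

drive_tool:
  deltas:
    - {"gripper": 255, "offset": [-0.045, 0, 0], "angular": [0, 0, 0]}
    - {"gripper": 255, "offset": [-0.09, 0, 0], "angular": [0, 0, 0]}
    - {"gripper": 255, "offset": [-0.135, 0, 0], "angular": [0, 0, 0]}
    - {"gripper": 255, "offset": [-0.135, 0, 0], "angular": [0, 0, 0]}

```text
t: 7.35
eef_pos: [0.4349, -0.2284, 0.301]
tool_rot: [0.001, 0.792, 0.61, -0.001]
contact_force: [-0.6, 0.4, 0.3]
gripper_width: -0.001
grasp_force: 0.0
```

```bash
python3 -c "
from h import *
o=bot.get_obs();print(o['t'],o['eef_pos'],o['contact_force'])
im=optics.read_camera('top');b=cv2.imread('pics/t0.png')
cv2.imwrite('pics/t1.png',np.hstack([cv2.resize(i[130:270,240:380],None,fx=2.8,fy=2.8,interpolation=cv2.INTER_CUBIC) for i in(b,im)]))"
```

```text
7.35 [ 0.43489351 -0.22840747  0.30103438] [-0.55435248  0.37671368  0.30450593]
```

View pics/t1.png

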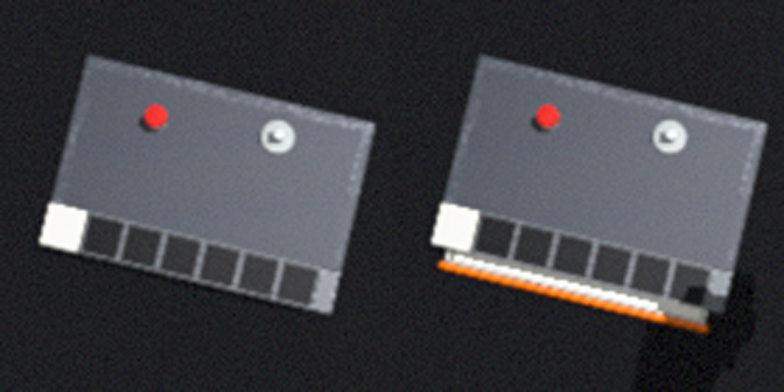

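The right half of the picture, taken after the press, shows the orange tray front popped out, running from about (440,265) to (708,328). The vial and plate have not moved.

```bash
python3 -c "
from h import *
print(bot.hand_in())"
```

```text
the job is handed in; nothing more can be done
None
```

The first place next to the white block was the sunken one; I pressed its key to the stop, the tray popped out, the hand is clear, the vial and plate are unmoved, and the job was handed in at about 7.4 s.

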